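# Fit the crank handle to the grain mill

## Task

Get the grain mill ready for cranking: pick up its loose crank handle, feel with the pin, gently, over the flywheel face turned towards the robot until it finds the bore, which is out of view there, and push the handle fully home so that its collar sits against the wheel. Let go and leave it there, do not score the wheel's paint by pressing hard, and leave the other things on the counter where they are.

Things in the scene. Friction and masses are not known exactly. Their poses are not given: they have to be found in the camera images.
- mill: Hand grain mill, cast aluminium on a wooden board, fixed; 375 mm long, hopper rim 333 mm high. Origin on the counter under the axle, 130 mm behind the flywheel's face. x along the axle from the flywheel (robot's side) to the burrs, z up. Pin or collar pressed on its painted flywheel with over 40 N scores it; 3 to 10 N is enough to feel the bore, and a lined-up pin slides in easily.
- axle (a point): Centre of the flywheel, on its axis in the plane of its flat face ([-130, 0, 155] mm in the mill's frame). The wheel is a plain grey disc 250 mm across, 40 mm thick, its face looking along the mill's -x at the robot. A hub of 30 mm radius stands 17 mm proud in the middle; the rest is flat and smooth. The burrs are screwed up tight, so the wheel does not turn.
- arc_top (a point): Point of the flywheel's face straight above the axle by 90 mm ([-130, 0, 245] mm in the mill's frame); does not turn with the wheel. The one blind bore, 15.6 mm wide, 35 mm deep, parallel to the axle, has its centre on the 90 mm circle about the axle, anywhere within 0.6 rad (54 mm of arc) either side of this point: not measured, out of view from above and beyond, found by feel.
- handle: Loose crank handle lying on the counter, 132 mm long, about 130 g: octagonal brown wooden grip 30 mm across flats, 95 mm long; steel collar 28 mm across, 5 mm thick; steel pin 14 mm thick, 32 mm long. Origin on its axis at the collar's front face, where the pin begins; x along the axis to the pin's tip; grip from x = -100 to -5 mm. Axis 15 mm above the counter, pin roughly away from the robot.
- pin_tip (a point): Centre of the pin's end, 32 mm in front of the handle's origin along its x axis. The last 5 mm of the pin taper from 14 to 8 mm.
- canister: Tall glass canister with steel twist cap, 104 mm wide, 243 mm high; leave it alone. Origin: centre of its underside.
- cake_ring: Aluminium cake ring, 160 mm wide, 60 mm high, open; leave it alone. Origin: centre of its underside.
- scraper: Green silicone scraper, 280 mm long, with a wooden handle, lying flat; leave it alone. Origin: on the counter under its middle, x towards the blade.
- salt_cellar: Round white ceramic salt cellar with a hinged lid, 100 mm wide, about 70 mm high; leave it alone. Origin: centre of its underside.
- whisk: Steel balloon whisk, 290 mm long, lying on the counter; leave it alone. Origin: on its axis near the middle, x towards the wires.
There are look-alikes about, which are no part of the job. What is meant by the handle is not blue, and is the smaller of those in its own colour.

How it is judged:
By the outcome, as a careful person would: the job done as asked, in the order asked, and still so for the second after the job is handed in, with the robot touching nothing.
It also fails if it takes over 72 s, if anything falls off the work surface, if the arm or the gripper's body presses on something with over 40 N, if the wrist force passes 120 N, or if a joint passes its speed limit or range.

## Robot

A 6-joint arm with a two-finger parallel gripper is mounted at the origin on the work surface. World frame = base frame: x ahead of the robot, y to its left, z up, the work surface at z = 0. Lengths are in m, angles in degrees, forces in N, time in s.
With the tool pointing down it reaches from about 0.4 to 0.825 m from the base axis. Payload 7 kg.
Tool frame: the origin (TCP) lies between the finger pads; the fingertips stand 22 mm ahead of it and the grasp point (between the pads) lies 3 mm ahead of it; z points along the fingers, y is the line along which they close (so a half turn about z gives the same grasp; the last joint's range is limited). The gripper opens to 88 mm and grips with 3 to 60 N. Pads are 19 mm wide; open, the fingers measure 130 mm over their backs; the gripper's body (78 mm by 193 mm) begins 47 mm behind the grasp point.
Start: joints at [85.548, 20.546, 0.682, 0, -70.136, -16.507], TCP at [0.241, 0.63, 0.249] pointing down, gripper open.
Joint ranges: [-176.03, 176.03], [-82.01, 121.73], [-58.28, 71.71], [-173.87, 95.51], [-174.79, -0.11], [-173.66, 173.66]. Speed limits (degrees/s): [136.94, 136.94, 172.46, 180, 180, 180].

## Interface

Orientations are given as [roll, pitch, yaw] about the fixed x, y, z axes, in that order (R = Rz(yaw) Ry(pitch) Rx(roll)).
In Python, from plant import ctrl gives the robot as it stands.
- The arm moves only by the tool apply_moves, never from a script. Its argument "targets" is a list of rows, each an object with "travel": the shift along the tool's x, y, z in mm, a list of three; "roll": the turn about the tool's z in degrees; "jaw": the finger opening in mm, from 0 to 87.6. In form: [{"travel": [tx, ty, tz], "roll": roll, "jaw": jaw}, ...]. A call has 1 to 10 rows; each row shifts and turns the commanded pose from where the row before left it, along the tool's axes as they then stand; what a row does not reach is not made up. A row lasts 1/10 s, in which the tool goes at most 50 mm and 8.59 degrees, less where a joint would pass 70% of its speed; a pose out of reach is approached as far as the arm can. A call with a gripper value outside its range is refused whole. The fingers move at their own pace and stop on an object; the grip force is fixed at half the most. Time passes only in rows, so rows that do not move let the fingers close. It gives the time, the measured TCP pose, the force, the opening and the grip force at its end, in the units of the state.
- ctrl.get_obs(): the state, without advancing time (a new reading comes with each control period).
- ctrl.snapshot(name): name is "side" or "top"; returns the picture (384x512x3 uint8, red, green, blue); there is no depth.
- ctrl.calibration(name): a dict with "K" (3x3 intrinsics, pixels), "dist_coeffs" ([k1, k2, p1, p2, k3] as OpenCV has them; the pictures are not rectified), "extrinsics" (4x4, takes a point from camera to world coordinates). Camera axes: x right, y down, z forward; pixel columns grow to the right and rows downward; lengths in m; the calibration is good to about 2 mm. A picture is of the moment at which its call begins. calibration takes no time and is no camera call.
- ctrl.close_job(): hands the job in; it is judged then, once.
The state is a dict: "clock": time; "joint_pos": joint angles; "qvel": joint speeds; "tau": joint torques, N m; "tool_pos": TCP position; "orientation": TCP orientation; "force": force on the tool from outside, world axes, zero at the start; "moment": the same for the moment, N m; "opening": finger opening in m; "gripper_force": force on a finger pad.
Only numpy, scipy, OpenCV 4.12 (cv2) and the standard library are available. Lean on these libraries where they do the work, as an engineer would, in place of code of your own. Each camera call takes 0.05 s, during which the arm holds its last target. There are 200 camera calls.

## Working session

There is one attempt and no reset: what is moved stays moved. The work goes in short steps, Python scripts to look and compute and a tool call to move; the robot and the scene stay as the last step left them, time stands still between calls to the robot, and variables do not carry over. Pictures are saved under pics/ and viewed, at most 11 in all, crops included, and the job is handed in when it is done.

Besides the shell and the picture viewer there is one more tool, called after ">>>" as name(argument=value, ...) on one line, values as JSON. apply_moves: Moves the arm, as the interface text tells. Its arguments: {"type":"object","properties":{"targets":{"type":"array","items":{"type":"object","properties":{"travel":{"type":"array","items":{"type":"number"}},"roll":{"type":"number"},"jaw":{"type":"number"}}}}},"required":["targets"]}

```bash
mkdir -p pics; ls; python3 - <<'E'
from plant import ctrl
import cv2,numpy as np
np.set_printoptions(precision=4,suppress=True)
for n in("side","top"):
    im=ctrl.snapshot(n); cv2.imwrite(f"pics/{n}0.png",im[:,:,::-1]); c=ctrl.calibration(n); print(n,c["K"],c["dist_coeffs"],c["extrinsics"])
print(ctrl.get_obs())
E
```

```text
pics
side [[374.9357   0.     257.1084]
 [  0.     374.9357 191.074 ]
 [  0.       0.       1.    ]] [-0.0761  0.      0.      0.      0.    ] [[ 0.9843 -0.1326  0.1165  0.3465]
 [-0.1754 -0.6594  0.7311 -0.9714]
 [-0.0201 -0.74   -0.6723  1.0348]
 [ 0.      0.      0.      1.    ]]
top [[400.8425   0.     248.5211]
 [  0.     400.8425 188.404 ]
 [  0.       0.       1.    ]] [-0.144  0.     0.     0.     0.   ] [[-0.0224 -0.979   0.2024  0.1802]
 [-0.9997  0.0206 -0.0112 -0.0092]
 [ 0.0068 -0.2026 -0.9792  1.6149]
 [ 0.      0.      0.      1.    ]]
{'clock': 0.1, 'joint_pos': array([ 85.5488,  20.5876,   0.6418,  -0.0183, -70.135 , -16.5041]), 'qvel': array([-0.0026, -0.0348,  0.0508,  0.1926,  0.0465, -0.1881]), 'tau': array([ -0.0011, -58.4162,  29.3748,   7.0154,   0.0101,  -0.0001]), 'tool_pos': array([0.2413, 0.63  , 0.2477]), 'orientation': array([179.9176,  -0.0065, -20.9615]), 'force': array([-0.0477,  0.6048, -0.2637]), 'moment': array([ 0.05  ,  0.0358, -0.0289]), 'gripper_force': 0.0, 'opening': 0.0875396714448053}
```

View pics/side0.png

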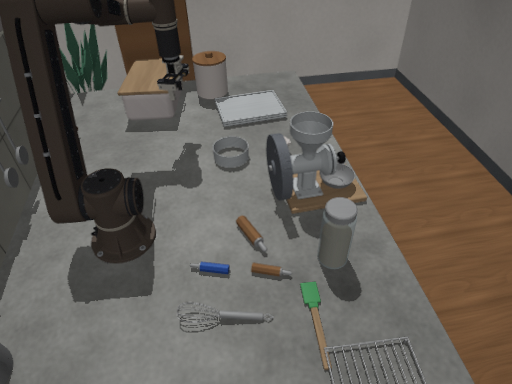

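View pics/top0.png

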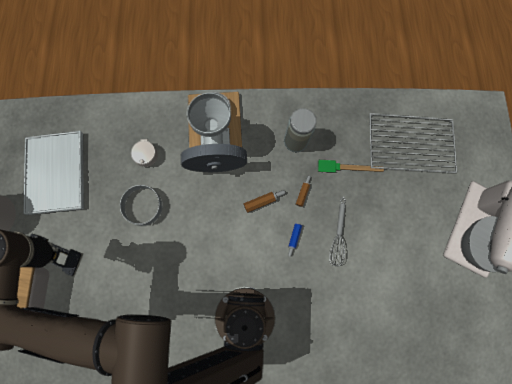

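The target is the small brown handle: top (304,191), side (270,270), with its pin pointing away from the robot. The wheel is at top (213,160) and side (280,167). Next I'll measure the handle and take close crops of the wheel.

```bash
cat > h.py <<'E'
import cv2,numpy as np
from plant import ctrl
np.set_printoptions(precision=4,suppress=True)
def ray(n,uv):
    c=ctrl.calibration(n);E=np.array(c["extrinsics"])
    p=cv2.undistortPoints(np.array(uv,float).reshape(-1,1,2),np.array(c["K"]),np.array(c["dist_coeffs"])).reshape(-1,2)
    return E[:3,3],np.c_[p,np.ones(len(p))]@E[:3,:3].T
def onz(n,uv,z):
    o,d=ray(n,uv); return o+d*((z-o[2])/d[:,2])[:,None]
def proj(n,P):
    c=ctrl.calibration(n);E=np.linalg.inv(np.array(c["extrinsics"]))
    return cv2.projectPoints(np.array(P,float).reshape(-1,1,3),cv2.Rodrigues(E[:3,:3])[0],E[:3,3],np.array(c["K"]),np.array(c["dist_coeffs"]))[0].reshape(-1,2)
E
python3 - <<'E'
from h import *
for n,box in(("top",(285,165,325,215)),("side",(240,255,300,285))):
    im=cv2.imread(f"pics/{n}0.png");hsv=cv2.cvtColor(im,cv2.COLOR_BGR2HSV)
    m=((hsv[...,0]<20)&(hsv[...,1]>110)).astype(np.uint8)
    x0,y0,x1,y1=box;k=np.zeros_like(m);k[y0:y1,x0:x1]=1;m*=k
    ys,xs=np.nonzero(m);P=onz(n,np.c_[xs,ys],.018)[:,:2]
    c=P.mean(0);w,V=np.linalg.eigh(np.cov(P.T));d=V[:,1]*np.sign(V[0,1]);t=(P-c)@d;s=(P-c)@V[:,0]
    print(n,len(xs),c,"yaw",np.degrees(np.arctan2(d[1],d[0])),"ext",t.min(),t.max(),np.ptp(s))
for n,(x0,y0,x1,y1) in(("top",(165,80,325,215)),("side",(240,100,380,285))):
    im=cv2.imread(f"pics/{n}0.png")[y0:y1,x0:x1]
    s=5 if n=="top" else 3.2
    im=cv2.resize(im,None,fx=s if n=="top" else 3.2,fy=4.4 if n=="top" else 3.2,interpolation=cv2.INTER_CUBIC);cv2.imwrite(f"pics/{n}c.png",im);print(im.shape)
E
```

```text
top 163 [ 0.4821 -0.2463] yaw -22.02640078947005 ext -0.04742604752482953 0.04789784725668208 0.028624674823960056
side 238 [ 0.4821 -0.2471] yaw -22.682957818708744 ext -0.04666291751268126 0.04501473015852204 0.0348863701419768
(594, 800, 3)
(592, 448, 3)
```

View pics/topc.png

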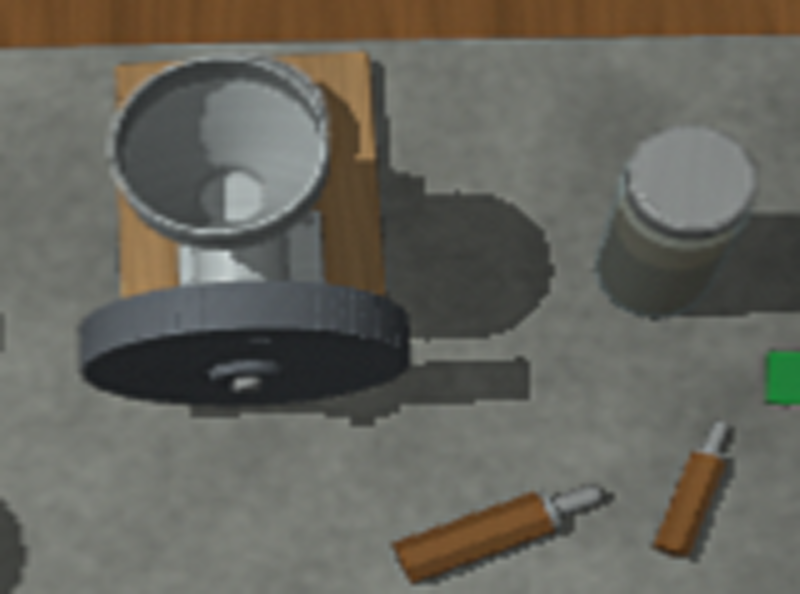

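View pics/sidec.png

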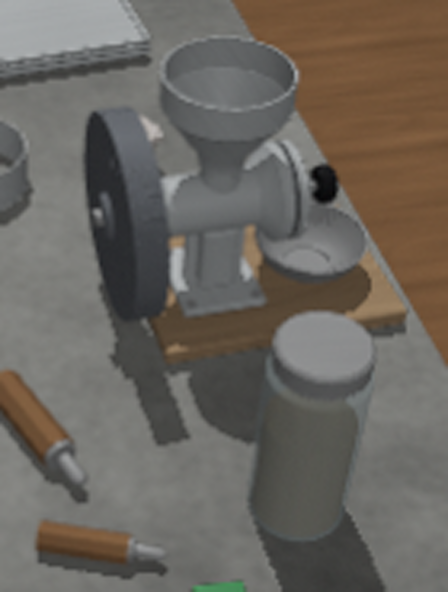

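The top crop shows the wheel's dark face from (80,345) to (408,340), with the hub end at (246,382), which is full-picture (214,167). In the side crop the hub end is at (100,214), which is full-picture (271,167). I'll get the face outline and fit the wheel plane by casting rays.

```bash
python3 - <<'E'
from h import *
# triangulate hub end
a,da=ray("top",[(214.2,166.8)]);b,db=ray("side",[(271.3,166.9)])
A=np.c_[da[0],-db[0]];s=np.linalg.lstsq(A,b-a,rcond=None)[0];p,q=a+s[0]*da[0],b+s[1]*db[0];print("hub",p,q)
T=cv2.imread("pics/top0.png");S=cv2.imread("pics/side0.png")
print(T[148:176,200],"\n",T[148:176:2,230,0], T[158,176:190,0],T[158,238:252,0])
print(S[167,262:300].tolist())
g=T[145:178,175:255].astype(float);
v=np.clip((g-20)*3,0,255).astype(np.uint8);v=cv2.resize(v,None,fx=9,fy=9,interpolation=cv2.INTER_CUBIC)
g=S[128:206,260:310].astype(float);w=np.clip((g-20)*2.2,0,255).astype(np.uint8);w=cv2.resize(w,None,fx=7,fy=3.6,interpolation=cv2.INTER_CUBIC)
o=np.zeros((v.shape[0]+w.shape[0],v.shape[1],3),np.uint8);o[:v.shape[0]]=v;o[v.shape[0]:,:w.shape[1]]=w
print(o.shape);cv2.imwrite("pics/enh.png",o)
E
```

```text
hub [0.5669 0.1012 0.1585] [0.5735 0.1012 0.1603]
[[111 105  98]
 [112 106  99]
 [111 106 100]
 [102  96  90]
 [101  95  88]
 [102  96  90]
 [106 100  94]
 [112 107 100]
 [ 45  43  40]
 [ 34  33  30]
 [ 38  36  33]
 [ 37  35  33]
 [ 36  35  33]
 [ 38  36  34]
 [ 38  35  33]
 [ 38  35  33]
 [ 38  36  33]
 [ 36  34  32]
 [ 37  34  33]
 [ 36  35  32]
 [ 37  36  33]
 [ 36  34  32]
 [ 33  31  30]
 [ 51  51  49]
 [113 119 117]
 [113 120 117]
 [116 121 118]
 [117 123 120]] 
 [79 78 78 77 36 39 39 39 37 39 38 55 64 75] [118 116 115 115 102  84  85  89  93  95  97  99  90  76] [ 36  38  38  37  38  45  55  37  39 101 120 118 113 115]
[[123, 127, 126], [124, 128, 128], [126, 130, 130], [127, 131, 130], [127, 131, 130], [109, 111, 111], [57, 57, 56], [85, 84, 84], [124, 123, 122], [119, 118, 118], [68, 65, 63], [75, 71, 68], [77, 72, 70], [61, 58, 56], [48, 45, 43], [47, 44, 42], [47, 45, 43], [47, 44, 42], [57, 54, 52], [75, 71, 68], [81, 78, 75], [80, 77, 74], [84, 80, 77], [85, 81, 78], [83, 79, 76], [81, 77, 74], [83, 79, 76], [81, 78, 74], [78, 73, 71], [86, 83, 80], [101, 99, 96], [113, 112, 109], [113, 112, 110], [113, 113, 109], [112, 111, 108], [112, 111, 108], [112, 111, 108], [111, 111, 108]]
(578, 720, 3)
```

View pics/enh.png

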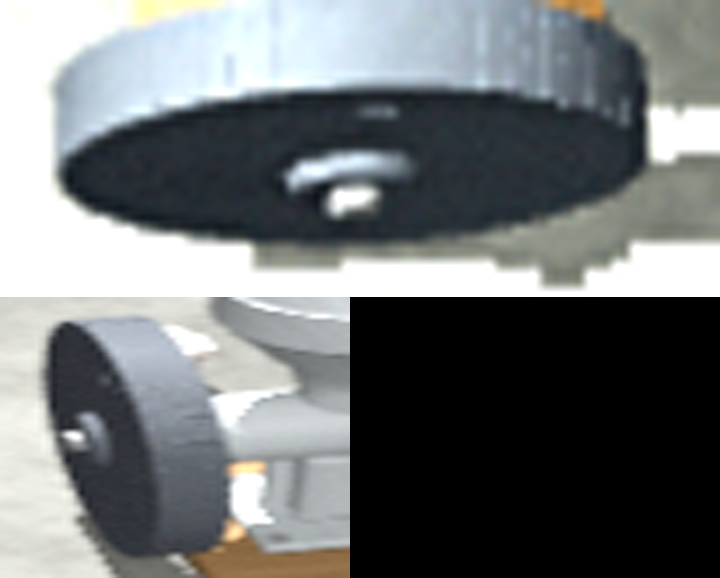

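A faint mark, possibly the bore, shows at about top (217,157) and side (275,151). I'll only use it as a starting point for feeling. Next is the wheel face fit.

```bash
python3 - <<'E'
from h import *
from scipy.optimize import least_squares
def cont(n,thr,box):
    im=cv2.imread(f"pics/{n}0.png")[...,0];x0,y0,x1,y1=box
    m=np.zeros(im.shape,np.uint8);m[y0:y1,x0:x1]=im[y0:y1,x0:x1]<thr
    m=cv2.morphologyEx(m,cv2.MORPH_OPEN,np.ones((2,2)))
    cs=max(cv2.findContours(m,cv2.RETR_EXTERNAL,cv2.CHAIN_APPROX_NONE)[0],key=cv2.contourArea)
    h=cv2.convexHull(cs); e=cv2.fitEllipse(cs);print(n,e,cv2.boundingRect(cs))
    c,(w,hh),a=e;t=np.radians(np.arange(0,360,5));R=np.array([[np.cos(np.radians(a)),-np.sin(np.radians(a))],[np.sin(np.radians(a)),np.cos(np.radians(a))]])
    P=np.c_[(w+1)/2*np.cos(t),(hh+1)/2*np.sin(t)]@R.T+c
    return P
C={"top":cont("top",50,(178,150,252,176)),"side":cont("side",64,(262,128,300,206))}
def pl(n,uv,p):
    x,y,a=p;nn=np.array([np.cos(a),np.sin(a),0]);c=np.array([x,y,.155])
    o,d=ray(n,uv);P=o+d*(((c-o)@nn)/(d@nn))[:,None];q=P-c
    return q@np.array([-nn[1],nn[0],0]),q[:,2]
def res(p,ns): return np.concatenate([np.hypot(*pl(n,C[n],p))-.125 for n in ns])
for ns in(["top"],["side"],["top","side"]):
    r=least_squares(res,[.58,.1,0.],args=(ns,),loss="soft_l1",f_scale=.003);print(ns,r.x,np.degrees(r.x[2]),"rms mm",1e3*np.sqrt(np.mean(r.fun**2)))
for p in [r.x]:
  for n,uv in(("top",(217,157.4)),("side",(275,151)),("top",(214.2,166.8))):
    u,z=pl(n,[uv],p);print(n,u,z,np.hypot(u,z),np.degrees(np.arctan2(u,z)))
# board edges
im=cv2.imread("pics/top0.png");hsv=cv2.cvtColor(im,cv2.COLOR_BGR2HSV)
m=((hsv[...,0]<22)&(hsv[...,1]>90)).astype(np.uint8);m[:92]=0;m[146:]=0;m[:,:180]=0;m[:,255:]=0
rows=np.arange(100,145,3);R=[np.nonzero(m[r])[0].max() for r in rows];L=[np.nonzero(m[r])[0].min() for r in rows]
for e in(R,L):
    P=onz("top",np.c_[e,rows],.02);f=np.polyfit(P[:,0],P[:,1],1);print("edge yaw",np.degrees(np.arctan(f[0])),"y at x=.6",np.polyval(f,.6),e)
E
```

```text
top ((218.1833038330078, 163.19094848632812), (17.344881057739258, 69.27056121826172), 84.15885162353516) (183, 151, 65, 22)
side ((281.33221435546875, 178.16734313964844), (21.228160858154297, 70.01770782470703), 162.24447631835938) (268, 137, 33, 70)
['top'] [0.5784 0.0852 0.098 ] 5.615978570741526 rms mm 5.3305225123487965
['side'] [0.5936 0.0366 0.2141] 12.265552741663083 rms mm 5.092964111989973
['top', 'side'] [0.5911 0.0457 0.1954] 11.196587148615048 rms mm 25.781781539382408
top [0.0408] [0.0728] [0.0835] [29.2905]
side [0.0405] [0.0884] [0.0972] [24.628]
top [0.0603] [-0.0438] [0.0745] [126.0072]
edge yaw 2.4827790756238244 y at x=.6 -0.004418673206383623 [np.int64(238), np.int64(238), np.int64(239), np.int64(239), np.int64(239), np.int64(239), np.int64(239), np.int64(239), np.int64(240), np.int64(240), np.int64(240), np.int64(240), np.int64(240), np.int64(241), np.int64(241)]
edge yaw -42.33189499267657 y at x=.6 0.31007888309684495 [np.int64(189), np.int64(231), np.int64(231), np.int64(231), np.int64(231), np.int64(231), np.int64(231), np.int64(230), np.int64(230), np.int64(189), np.int64(189), np.int64(189), np.int64(189), np.int64(189), np.int64(189)]
```

```bash
cat >> h.py <<'E'
def pl(n,uv,p):
    x,y,a=p[:3];nn=np.array([np.cos(a),np.sin(a),0]);c=np.array([x,y,.155])
    o,d=ray(n,uv);P=o+d*(((c-o)@nn)/(d@nn))[:,None];q=P-c
    return q@np.array([-nn[1],nn[0],0]),q[:,2]
E
python3 - <<'E'
from h import *
from scipy.optimize import least_squares
t=np.array([(62,165),(100,128),(150,110),(200,98),(250,92),(300,90),(400,89),(450,91),(500,96),(550,104),(600,118),(630,132),(645,150),(70,190),(100,208),(150,223),(200,232),(250,238),(300,241),(350,241),(400,239),(450,235),(500,228),(550,217),(600,198),(630,178)],float)
s=np.array([(47,370),(52,345),(62,325),(72,320),(85,330),(100,345),(118,370),(135,400),(148,435),(156,470),(160,505),(158,535),(150,550),(46,400),(55,445),(65,475),(80,505),(95,525),(110,540),(130,552)],float)
C={"top":(t+.5)/9-.5+[175,145],"side":(s-[0,297]+.5)/[7,3.6]-.5+[260,128]}
def res(p,ns): return np.concatenate([np.hypot(*pl(n,C[n],p))-.125 for n in ns])
for ns in(["top"],["side"],["top","side"]):
    r=least_squares(res,[.58,.1,0.],args=(ns,),loss="soft_l1",f_scale=.003);print(ns,r.x,np.degrees(r.x[2]),"rms mm",1e3*np.sqrt(np.mean(r.fun**2)))
for n,uv in(("top",(217,157.4)),("side",(275,151)),("top",(214.2,166.8)),("side",(271.3,166.9))):
    u,z=pl(n,[uv],r.x);print(n,u,z,np.hypot(u,z),np.degrees(np.arctan2(u,z)))
E
```

```text
['top'] [0.5814 0.1039 0.0104] 0.5966070367017157 rms mm 3.7387513317023435
['side'] [0.5821 0.1005 0.0407] 2.334199569119221 rms mm 4.476692895869975
['top', 'side'] [0.5819 0.1005 0.0363] 2.080758008865199 rms mm 5.383530257750809
top [-0.015] [0.0752] [0.0767] [-11.2741]
side [-0.018] [0.0905] [0.0923] [-11.267]
top [0.0049] [-0.0527] [0.0529] [174.6875]
side [0.0346] [-0.0224] [0.0412] [122.873]
```

>>> apply_moves(targets=[{"travel":[16,16,0],"roll":0,"jaw":50},{"travel":[32,33,0],"roll":0,"jaw":50},{"travel":[32,33,0],"roll":0,"jaw":50},{"travel":[32,33,0],"roll":0,"jaw":50},{"travel":[32,33,0],"roll":0,"jaw":50},{"travel":[32,33,0],"roll":0,"jaw":50},{"travel":[32,33,0],"roll":0,"jaw":50},{"travel":[32,33,0],"roll":0,"jaw":50},{"travel":[32,33,0],"roll":0,"jaw":50},{"travel":[13,18,0],"roll":1.3,"jaw":50}])

```text
clock: 1.1
tool_pos: [0.4014, 0.2471, 0.2485]
orientation: [180.0, 0.0, -22.4]
force: [0.4, 0.3, -0.9]
opening: 0.0501
gripper_force: 0.0
```

>>> apply_moves(targets=[{"travel":[19,41,0],"roll":0,"jaw":50},{"travel":[19,41,0],"roll":0,"jaw":50},{"travel":[19,41,0],"roll":0,"jaw":50},{"travel":[19,41,0],"roll":0,"jaw":50},{"travel":[19,41,0],"roll":0,"jaw":50},{"travel":[19,41,0],"roll":0,"jaw":50},{"travel":[0,0,0],"roll":0,"jaw":50}])

```text
clock: 1.8
tool_pos: [0.4124, -0.025, 0.2483]
orientation: [180.0, 0.0, -22.6]
force: [-0.5, 0.4, -0.6]
opening: 0.0498
gripper_force: 0.0
```

>>> apply_moves(targets=[{"travel":[29.8,35.7,0],"roll":0,"jaw":50},{"travel":[29.8,35.7,0],"roll":0,"jaw":50},{"travel":[29.8,35.7,0],"roll":0,"jaw":50},{"travel":[29.8,35.7,0],"roll":0,"jaw":50},{"travel":[29.6,35.5,0],"roll":0,"jaw":50},{"travel":[0,0,45],"roll":0,"jaw":50},{"travel":[0,0,45],"roll":0,"jaw":50},{"travel":[0,0,45],"roll":0,"jaw":50},{"travel":[0,0,14],"roll":0,"jaw":50},{"travel":[0,0,0],"roll":0,"jaw":50}])

```text
clock: 2.8
tool_pos: [0.4816, -0.2416, 0.0966]
orientation: [179.9, 0.3, -22.3]
force: [0.4, 0.1, 1.5]
opening: 0.0504
gripper_force: 0.0
```

```bash
python3 - <<'E'
from h import *
a=ctrl.snapshot("side")[225:300,225:325,::-1];b=ctrl.snapshot("top")[140:225,255:355,::-1]
o=np.vstack([cv2.resize(a,(400,300),interpolation=2),cv2.resize(b,(400,300),interpolation=2)]);cv2.imwrite("pics/g1.png",o)
E
```

```text
(no output)
```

View pics/g1.png

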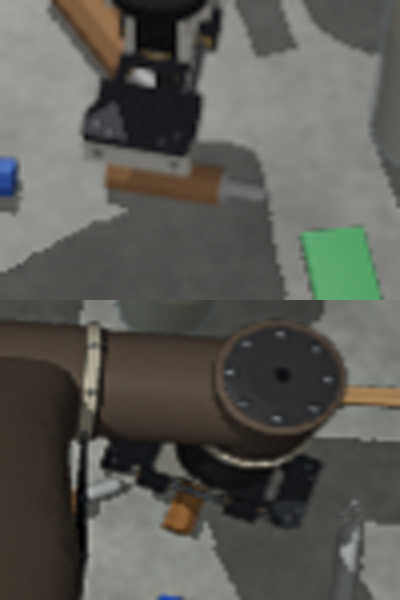

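The gripper is above the handle in line with it, with about 5 mm of sideways error. Correcting that and going down.

>>> apply_moves(targets=[{"travel":[2,4.5,20],"roll":0,"jaw":50},{"travel":[0,0,25],"roll":0,"jaw":50},{"travel":[0,0,15],"roll":0,"jaw":50},{"travel":[0,0,8],"roll":0,"jaw":50},{"travel":[0,0,0],"roll":0,"jaw":50}])

```text
clock: 3.4
tool_pos: [0.4841, -0.247, 0.032]
orientation: [-180.0, -0.0, -22.2]
force: [-1.1, 0.6, -0.0]
opening: 0.0501
gripper_force: 0.0
```

>>> apply_moves(targets=[{"travel":[-2,0,7],"roll":0,"jaw":50},{"travel":[0,0,0],"roll":0,"jaw":40},{"travel":[0,0,0],"roll":0,"jaw":30},{"travel":[0,0,0],"roll":0,"jaw":20},{"travel":[0,0,0],"roll":0,"jaw":20},{"travel":[0,0,0],"roll":0,"jaw":20},{"travel":[0,0,0],"roll":0,"jaw":20}])

```text
clock: 4.1
tool_pos: [0.4822, -0.2464, 0.0251]
orientation: [-180.0, -0.1, -22.2]
force: [-0.9, 2.0, 5.0]
opening: 0.0296
gripper_force: 29.9
```

>>> apply_moves(targets=[{"travel":[0,0,-15],"roll":0,"jaw":20},{"travel":[0,0,-30],"roll":0,"jaw":20},{"travel":[0,0,-40],"roll":0,"jaw":20},{"travel":[-10,0,-40],"roll":-5,"jaw":20},{"travel":[-10,0,-40],"roll":-5,"jaw":20},{"travel":[-10,0,-40],"roll":-5,"jaw":20},{"travel":[0,0,-20],"roll":-5,"jaw":20},{"travel":[0,0,0],"roll":-4.4,"jaw":20},{"travel":[0,0,0],"roll":0,"jaw":20},{"travel":[0,0,0],"roll":0,"jaw":20}])

```text
clock: 5.1
tool_pos: [0.4527, -0.2373, 0.2488]
orientation: [-180.0, 0.1, 2.0]
force: [0.5, 0.3, -2.1]
opening: 0.0299
gripper_force: 29.9
```

```bash
python3 - <<'E'
from h import *
o=ctrl.get_obs();print(o)
p=o["tool_pos"];a=np.radians(o["orientation"][2]);x=np.array([np.cos(a),np.sin(a),0])
for n in("side","top"):
    im=ctrl.snapshot(n)[:,:,::-1]
    tip=p+.0845*x-[0,0,.010];print(n,proj(n,[p,tip,p+.0525*x-[0,0,.01]]))
    u,v=proj(n,[tip])[0].astype(int);c=im[v-40:v+40,u-60:u+60].copy();cv2.imwrite(f"pics/l{n}.png",cv2.resize(c,None,fx=4,fy=4,interpolation=2));print(u-60,v-40)
o=np.vstack([cv2.imread("pics/lside.png")[:300],cv2.imread("pics/ltop.png")[:300]]);cv2.imwrite("pics/l.png",o)
E
```

```text
{'clock': 5.1, 'joint_pos': array([ -5.6366,   5.0375, -19.5825,  -0.0228, -65.4559,  97.6439]), 'qvel': array([-0.0865,  0.6336, -0.0734,  0.0773, -0.09  , -0.0135]), 'tau': array([  0.0078, -37.2053,  29.3829,   6.936 ,   0.1109,   0.1769]), 'tool_pos': array([ 0.4527, -0.2373,  0.2488]), 'orientation': array([-179.9694,    0.0724,    1.9978]), 'force': array([ 0.4853,  0.304 , -2.0747]), 'moment': array([-0.0477,  0.0366, -0.0288]), 'gripper_force': 29.91946355905384, 'opening': 0.029899394614308274}
side [[254.1815 220.1118]
 [282.5355 217.6461]
 [271.9071 219.4697]]
222 177
top [[309.4031 189.9471]
 [306.8673 167.2825]
 [307.6615 176.0114]]
246 127
```

View pics/l.png

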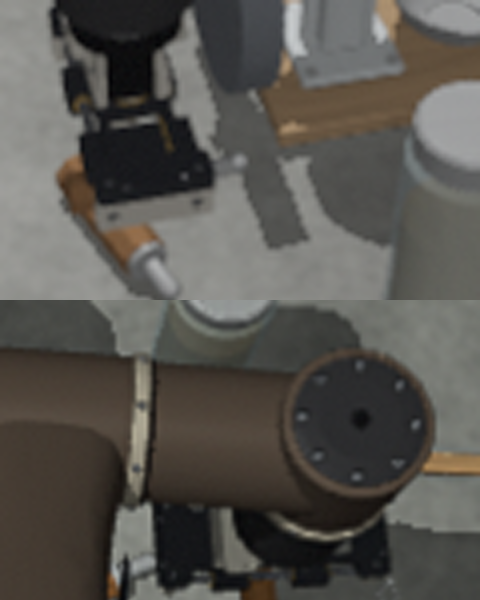

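The pin tip shows at side (282,217), as predicted. Moving in front of the wheel.

>>> apply_moves(targets=[{"travel":[0,-25,-4],"roll":0,"jaw":20},{"travel":[2,-45,0],"roll":0,"jaw":20},{"travel":[2,-45,0],"roll":0,"jaw":20},{"travel":[2,-45,0],"roll":0,"jaw":20},{"travel":[2,-45,0],"roll":0,"jaw":20},{"travel":[2,-45,0],"roll":0,"jaw":20},{"travel":[3,-45,0],"roll":0,"jaw":20},{"travel":[0,-21,0],"roll":0,"jaw":20},{"travel":[0,0,0],"roll":0,"jaw":20},{"travel":[0,0,0],"roll":0,"jaw":20}])

```text
clock: 6.2
tool_pos: [0.4541, 0.0792, 0.2529]
orientation: [180.0, 0.1, 2.2]
force: [-0.2, -0.0, -1.7]
opening: 0.0299
gripper_force: 29.9
```

```bash
python3 - <<'E'
from h import *
o=ctrl.get_obs();print(o["tool_pos"],o["orientation"],o["joint_pos"],o["force"],o["moment"])
im=ctrl.snapshot("side")[120:220,230:330,::-1]
cv2.imwrite("pics/s2.png",cv2.resize(im,(600,600),interpolation=2))
E
```

```text
[0.4541 0.0792 0.2529] [179.9529   0.0777   2.1798] [ 34.4743  -0.2385 -24.6265  -0.0019 -65.7028  57.7063] [-0.1506 -0.0415 -1.7308] [-0.0627  0.0808  0.0228]
```

View pics/s2.png

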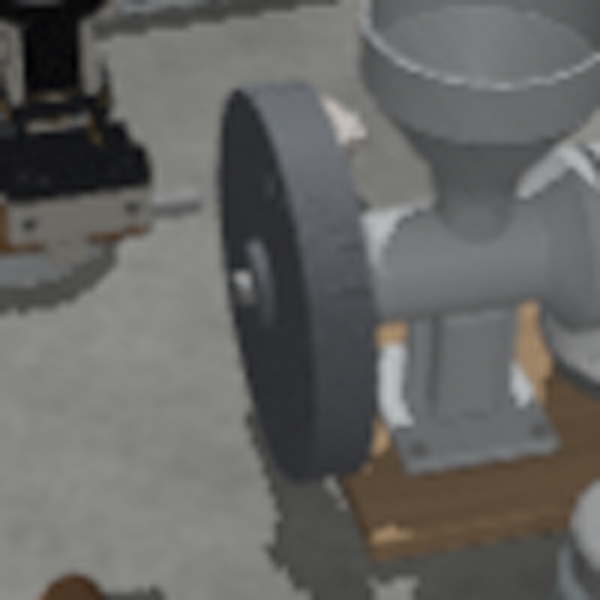

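The pin tip is at crop (197,200), still well clear of the wheel. The mark is at (272,182), or side (275.3,150.3).

```bash
python3 - <<'E'
from h import *
o=ctrl.get_obs();p=o["tool_pos"];a=np.radians(2.18);x=np.array([np.cos(a),np.sin(a),0])
tip=p+.0845*x-[0,0,.010];print("tip",tip,proj("side",[tip]))
for f in(.578,.582,.586):
    e=tip+x*(f-tip[0]);print(f,e,proj("side",[e,e+[0,.005,0],e+[0,0,.005]]))
    print(pl("side",[(275.3,150.3)],[f+.0006,.1005,a]),pl("top",[(217,157.4)],[f+.0006,.1005,a]))
E
```

```text
tip [0.5386 0.0818 0.243 ] [[262.859  153.1782]]
0.578 [0.578  0.0833 0.243 ] [[273.6714 151.5992]
 [273.3793 150.7829]
 [273.6842 150.4568]]
(array([-0.0346]), array([0.1058])) (array([-0.0157]), array([0.0865]))
0.582 [0.582  0.0834 0.243 ] [[274.7635 151.44  ]
 [274.4686 150.6245]
 [274.779  150.2977]]
(array([-0.0194]), array([0.0945])) (array([-0.0148]), array([0.0729]))
0.586 [0.586  0.0836 0.243 ] [[275.8546 151.281 ]
 [275.5568 150.4662]
 [275.8728 150.1388]]
(array([-0.0042]), array([0.0831])) (array([-0.0139]), array([0.0592]))
```

>>> apply_moves(targets=[{"travel":[15,0,0],"roll":0,"jaw":20},{"travel":[15,0,0],"roll":0,"jaw":20},{"travel":[6,0,0],"roll":0,"jaw":20},{"travel":[0,0,0],"roll":0,"jaw":20},{"travel":[0,0,0],"roll":0,"jaw":20}])

```text
clock: 6.75
tool_pos: [0.4904, 0.0797, 0.2531]
orientation: [180.0, 0.1, 2.1]
force: [-0.5, -0.1, -2.0]
opening: 0.0298
gripper_force: 29.9
```

>>> apply_moves(targets=[{"travel":[1,0,0],"roll":0,"jaw":20},{"travel":[1,0,0],"roll":0,"jaw":20},{"travel":[1,0,0],"roll":0,"jaw":20},{"travel":[0,0,0],"roll":0,"jaw":20}])

```text
clock: 7.15
tool_pos: [0.4934, 0.0804, 0.2537]
orientation: [-180.0, -0.0, 2.2]
force: [0.2, 0.5, -0.7]
opening: 0.0298
gripper_force: 29.9
```

>>> apply_moves(targets=[{"travel":[1,0,0],"roll":0,"jaw":20},{"travel":[1,0,0],"roll":0,"jaw":20},{"travel":[0,0,0],"roll":0,"jaw":20}])

```text
clock: 7.45
tool_pos: [0.4955, 0.0804, 0.2536]
orientation: [180.0, -0.0, 2.1]
force: [-0.0, -0.1, -0.9]
opening: 0.0298
gripper_force: 29.9
```

>>> apply_moves(targets=[{"travel":[1,0,0],"roll":0,"jaw":20},{"travel":[0,0,0],"roll":0,"jaw":20},{"travel":[0,0,0],"roll":0,"jaw":20}])

```text
clock: 7.75
tool_pos: [0.4964, 0.0804, 0.2535]
orientation: [180.0, 0.0, 2.1]
force: [0.2, 0.4, -1.6]
opening: 0.0299
gripper_force: 29.9
```

>>> apply_moves(targets=[{"travel":[1,0,0],"roll":0,"jaw":20},{"travel":[0,0,0],"roll":0,"jaw":20}])

```text
clock: 7.95
tool_pos: [0.4975, 0.0805, 0.2536]
orientation: [-180.0, -0.0, 2.1]
force: [0.6, 0.7, -1.0]
opening: 0.0293
gripper_force: 29.9
```

>>> apply_moves(targets=[{"travel":[1,0,0],"roll":0,"jaw":20},{"travel":[0,0,0],"roll":0,"jaw":20}])

```text
clock: 8.15
tool_pos: [0.4984, 0.0805, 0.2535]
orientation: [-180.0, 0.0, 2.1]
force: [-0.2, 0.8, -1.5]
opening: 0.0295
gripper_force: 29.9
```

>>> apply_moves(targets=[{"travel":[1,0,0],"roll":0,"jaw":20},{"travel":[0,0,0],"roll":0,"jaw":20}])

```text
clock: 8.35
tool_pos: [0.499, 0.0806, 0.2533]
orientation: [-180.0, 0.1, 2.1]
force: [-2.5, 1.3, 0.5]
opening: 0.03
gripper_force: 29.9
```

>>> apply_moves(targets=[{"travel":[1,0,0],"roll":0,"jaw":20},{"travel":[0,0,0],"roll":0,"jaw":20}])

```text
clock: 8.55
tool_pos: [0.4996, 0.0806, 0.2532]
orientation: [-180.0, 0.1, 2.1]
force: [-5.7, 2.3, -0.6]
opening: 0.0298
gripper_force: 30.0
```

>>> apply_moves(targets=[{"travel":[1,0,0],"roll":0,"jaw":20},{"travel":[0,0,0],"roll":0,"jaw":20}])

```text
clock: 8.75
tool_pos: [0.5, 0.0807, 0.2529]
orientation: [-180.0, 0.2, 2.1]
force: [-8.4, 3.2, 0.3]
opening: 0.0296
gripper_force: 30.0
```

>>> apply_moves(targets=[{"travel":[0,-1,0],"roll":0,"jaw":20},{"travel":[0,0,0],"roll":0,"jaw":20}])

```text
clock: 8.95
tool_pos: [0.5008, 0.0817, 0.2533]
orientation: [-180.0, 0.1, 2.2]
force: [-5.4, 1.3, -0.6]
opening: 0.0296
gripper_force: 30.0
```

>>> apply_moves(targets=[{"travel":[0,-1,0],"roll":0,"jaw":20},{"travel":[0,0,0],"roll":0,"jaw":20}])

```text
clock: 9.15
tool_pos: [0.502, 0.0827, 0.2538]
orientation: [-180.0, -0.1, 2.1]
force: [-0.9, -0.2, -1.4]
opening: 0.0297
gripper_force: 29.9
```

>>> apply_moves(targets=[{"travel":[0,-1,0],"roll":0,"jaw":20},{"travel":[0,0,0],"roll":0,"jaw":20}])

```text
clock: 9.35
tool_pos: [0.5017, 0.0836, 0.2538]
orientation: [180.0, -0.0, 2.1]
force: [0.4, 0.1, -0.6]
opening: 0.0297
gripper_force: 29.9
```

The force has dropped and the tool has moved forward, so the pin is entering the bore. Pushing on slowly.

>>> apply_moves(targets=[{"travel":[1,0,0],"roll":0,"jaw":20},{"travel":[1,0,0],"roll":0,"jaw":20},{"travel":[0,0,0],"roll":0,"jaw":20}])

```text
clock: 9.65
tool_pos: [0.5035, 0.0837, 0.2536]
orientation: [180.0, -0.0, 2.1]
force: [0.6, -0.4, -0.6]
opening: 0.0301
gripper_force: 29.9
```

>>> apply_moves(targets=[{"travel":[1,0,0],"roll":0,"jaw":20},{"travel":[0,0,0],"roll":0,"jaw":20}])

```text
clock: 9.85
tool_pos: [0.5044, 0.0837, 0.2536]
orientation: [180.0, -0.0, 2.1]
force: [-0.2, 0.5, -1.8]
opening: 0.0296
gripper_force: 29.9
```

>>> apply_moves(targets=[{"travel":[1,0,0],"roll":0,"jaw":20},{"travel":[0,0,0],"roll":0,"jaw":20}])

```text
clock: 10.05
tool_pos: [0.5054, 0.0837, 0.2536]
orientation: [180.0, -0.0, 2.1]
force: [-0.2, -0.0, -1.2]
opening: 0.0297
gripper_force: 29.9
```

>>> apply_moves(targets=[{"travel":[1,0,0],"roll":0,"jaw":20},{"travel":[1,0,0],"roll":0,"jaw":20},{"travel":[1,0,0],"roll":0,"jaw":20},{"travel":[0,0,0],"roll":0,"jaw":20}])

```text
clock: 10.45
tool_pos: [0.5084, 0.0839, 0.2535]
orientation: [180.0, 0.0, 2.1]
force: [0.2, -0.3, -0.9]
opening: 0.0297
gripper_force: 29.9
```

>>> apply_moves(targets=[{"travel":[1,0,0],"roll":0,"jaw":20},{"travel":[1,0,0],"roll":0,"jaw":20},{"travel":[1,0,0],"roll":0,"jaw":20},{"travel":[0,0,0],"roll":0,"jaw":20}])

```text
clock: 10.85
tool_pos: [0.5114, 0.084, 0.2535]
orientation: [180.0, -0.0, 2.1]
force: [-0.3, -0.2, -1.3]
opening: 0.0298
gripper_force: 29.9
```

>>> apply_moves(targets=[{"travel":[1,0,0],"roll":0,"jaw":20},{"travel":[1,0,0],"roll":0,"jaw":20},{"travel":[1,0,0],"roll":0,"jaw":20},{"travel":[0,0,0],"roll":0,"jaw":20}])

```text
clock: 11.25
tool_pos: [0.5144, 0.0841, 0.2535]
orientation: [180.0, 0.0, 2.1]
force: [0.2, 0.4, -1.8]
opening: 0.03
gripper_force: 29.9
```

>>> apply_moves(targets=[{"travel":[1,0,0],"roll":0,"jaw":20},{"travel":[1,0,0],"roll":0,"jaw":20},{"travel":[1,0,0],"roll":0,"jaw":20},{"travel":[1,0,0],"roll":0,"jaw":20},{"travel":[0,0,0],"roll":0,"jaw":20}])

```text
clock: 11.75
tool_pos: [0.5184, 0.0842, 0.2535]
orientation: [180.0, 0.0, 2.1]
force: [0.4, -0.1, -1.1]
opening: 0.03
gripper_force: 29.9
```

>>> apply_moves(targets=[{"travel":[1,0,0],"roll":0,"jaw":20},{"travel":[1,0,0],"roll":0,"jaw":20},{"travel":[1,0,0],"roll":0,"jaw":20},{"travel":[1,0,0],"roll":0,"jaw":20},{"travel":[0,0,0],"roll":0,"jaw":20}])

```text
clock: 12.25
tool_pos: [0.5224, 0.0844, 0.2535]
orientation: [180.0, 0.0, 2.1]
force: [0.4, -0.5, -1.4]
opening: 0.0294
gripper_force: 29.9
```

>>> apply_moves(targets=[{"travel":[1,0,0],"roll":0,"jaw":20},{"travel":[1,0,0],"roll":0,"jaw":20},{"travel":[1,0,0],"roll":0,"jaw":20},{"travel":[0,0,0],"roll":0,"jaw":20}])

```text
clock: 12.65
tool_pos: [0.5253, 0.0845, 0.2535]
orientation: [180.0, 0.0, 2.1]
force: [-0.0, 0.9, -1.2]
opening: 0.0292
gripper_force: 29.9
```

>>> apply_moves(targets=[{"travel":[1,0,0],"roll":0,"jaw":20},{"travel":[1,0,0],"roll":0,"jaw":20},{"travel":[0,0,0],"roll":0,"jaw":20}])

```text
clock: 12.95
tool_pos: [0.5274, 0.0846, 0.2536]
orientation: [180.0, -0.0, 2.1]
force: [0.3, -0.3, -1.9]
opening: 0.0296
gripper_force: 29.9
```

>>> apply_moves(targets=[{"travel":[1,0,0],"roll":0,"jaw":20},{"travel":[1,0,0],"roll":0,"jaw":20},{"travel":[0,0,0],"roll":0,"jaw":20}])

```text
clock: 13.25
tool_pos: [0.5282, 0.0845, 0.2532]
orientation: [180.0, 0.1, 2.1]
force: [-4.6, 0.5, 0.7]
opening: 0.0297
gripper_force: 29.9
```

>>> apply_moves(targets=[{"travel":[1,0,0],"roll":0,"jaw":20},{"travel":[1,0,0],"roll":0,"jaw":20},{"travel":[0,0,0],"roll":0,"jaw":20}])

```text
clock: 13.55
tool_pos: [0.5284, 0.0845, 0.2529]
orientation: [180.0, 0.3, 2.1]
force: [-13.5, 2.5, 3.2]
opening: 0.0296
gripper_force: 30.0
```

The push force is rising with no further advance, at about the right depth, so the collar is seated. I'll ease off the force and check by eye.

>>> apply_moves(targets=[{"travel":[-1,0,0],"roll":0,"jaw":20},{"travel":[-1,0,0],"roll":0,"jaw":20},{"travel":[0,0,0],"roll":0,"jaw":20}])

```text
clock: 13.85
tool_pos: [0.5283, 0.0846, 0.2532]
orientation: [180.0, 0.1, 2.1]
force: [-5.4, 1.4, -0.4]
opening: 0.0295
gripper_force: 29.9
```

```bash
python3 - <<'E'
from h import *
im=ctrl.snapshot("side")[120:200,220:320,::-1]
cv2.imwrite("pics/s3.png",cv2.resize(im,(750,600),interpolation=2))
E
```

```text
(no output)
```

View pics/s3.png

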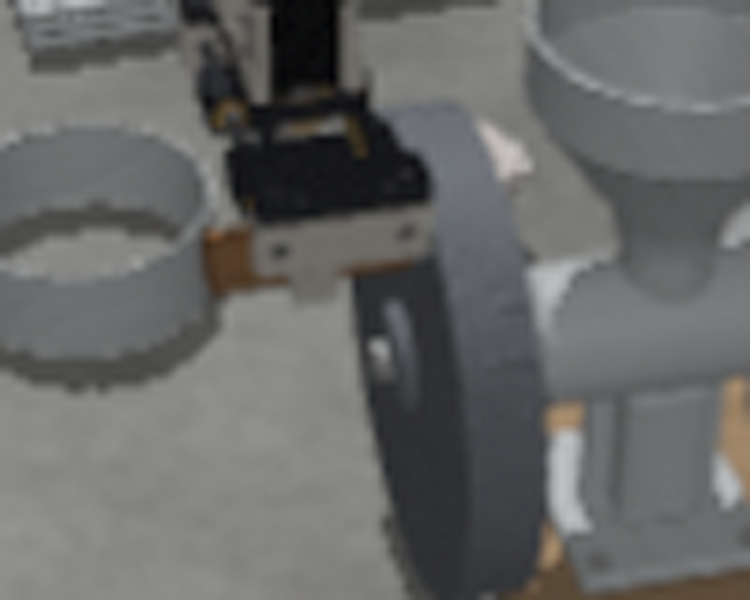

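The collar end reaches the wheel at about (425,265). The gripper partly hides it. Releasing, going straight up, then checking.

>>> apply_moves(targets=[{"travel":[0,0,0],"roll":0,"jaw":36},{"travel":[0,0,0],"roll":0,"jaw":50},{"travel":[0,0,0],"roll":0,"jaw":50},{"travel":[0,0,0],"roll":0,"jaw":50},{"travel":[0,0,-10],"roll":0,"jaw":50},{"travel":[0,0,-25],"roll":0,"jaw":50},{"travel":[-30,0,-30],"roll":0,"jaw":50},{"travel":[-40,0,0],"roll":0,"jaw":50},{"travel":[-10,0,0],"roll":0,"jaw":50},{"travel":[0,0,0],"roll":0,"jaw":50}])

```text
clock: 14.9
tool_pos: [0.4484, 0.0816, 0.3201]
orientation: [-179.9, -0.1, 2.2]
force: [0.5, 0.5, 0.3]
opening: 0.0499
gripper_force: 0.0
```

```bash
python3 - <<'E'
from h import *
im=ctrl.snapshot("side")[110:290,220:380,::-1]
cv2.imwrite("pics/s4.png",cv2.resize(im[10:90,0:100],(750,600),interpolation=2))
o=ctrl.get_obs();print(o["tool_pos"],o["force"])
E
```

```text
[0.4493 0.0818 0.3197] [-0.5852  0.3844 -0.095 ]
```

View pics/s4.png

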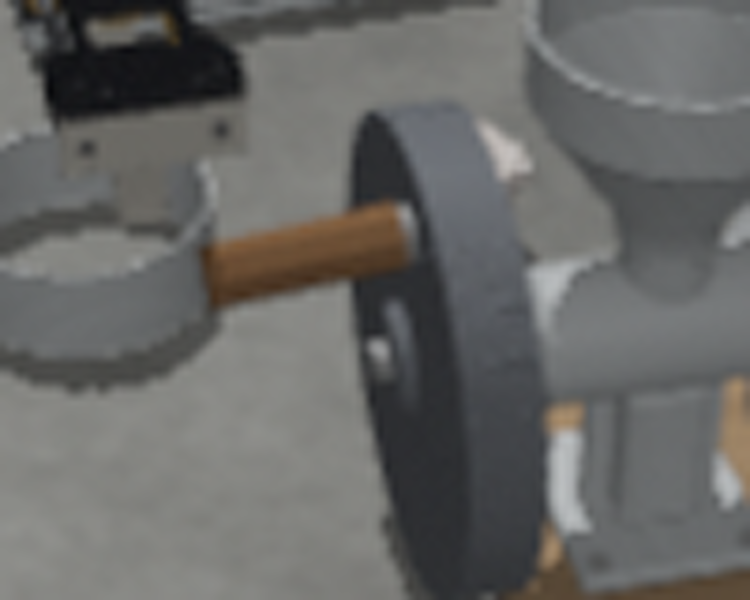

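The handle is in the bore with its collar at the wheel, around (405,230). To be sure it's fully home, I'll push gently on the grip's end with closed fingers and see whether it still moves.

>>> apply_moves(targets=[{"travel":[-5,0,0],"roll":0,"jaw":10},{"travel":[0,0,30],"roll":0,"jaw":0},{"travel":[0,0,30],"roll":0,"jaw":0},{"travel":[0,0,15],"roll":0,"jaw":0},{"travel":[0,0,0],"roll":0,"jaw":0},{"travel":[0,0,0],"roll":0,"jaw":0}])

```text
clock: 15.55
tool_pos: [0.4449, 0.0815, 0.2437]
orientation: [179.9, 0.0, 2.1]
force: [0.9, 0.1, -0.3]
opening: 0.0076
gripper_force: 0.0
```

>>> apply_moves(targets=[{"travel":[5,0,0],"roll":0,"jaw":0},{"travel":[5,0,0],"roll":0,"jaw":0},{"travel":[3,0,0],"roll":0,"jaw":0},{"travel":[0,0,0],"roll":0,"jaw":0}])

```text
clock: 15.95
tool_pos: [0.4579, 0.082, 0.2438]
orientation: [-180.0, -0.0, 2.1]
force: [-0.8, 0.4, -0.2]
opening: 0.0004
gripper_force: 0.0
```

>>> apply_moves(targets=[{"travel":[2,0,0],"roll":0,"jaw":0},{"travel":[2,0,0],"roll":0,"jaw":0},{"travel":[2,0,0],"roll":0,"jaw":0},{"travel":[2,0,0],"roll":0,"jaw":0},{"travel":[0,0,0],"roll":0,"jaw":0}])

```text
clock: 16.45
tool_pos: [0.4655, 0.0823, 0.2435]
orientation: [180.0, 0.0, 2.1]
force: [-0.5, 0.3, 0.1]
opening: 0.0005
gripper_force: 0.0
```

>>> apply_moves(targets=[{"travel":[1,0,0],"roll":0,"jaw":0},{"travel":[1,0,0],"roll":0,"jaw":0},{"travel":[0,0,0],"roll":0,"jaw":0}])

```text
clock: 16.75
tool_pos: [0.4674, 0.0823, 0.2436]
orientation: [180.0, -0.0, 2.1]
force: [-0.2, -0.1, 0.3]
opening: 0.0003
gripper_force: 0.0
```

>>> apply_moves(targets=[{"travel":[1,0,0],"roll":0,"jaw":0},{"travel":[1,0,0],"roll":0,"jaw":0},{"travel":[0,0,0],"roll":0,"jaw":0}])

```text
clock: 17.05
tool_pos: [0.4694, 0.0824, 0.2436]
orientation: [180.0, -0.0, 2.1]
force: [0.3, -0.2, 0.4]
opening: 0.0002
gripper_force: 0.0
```

>>> apply_moves(targets=[{"travel":[1,0,0],"roll":0,"jaw":0},{"travel":[1,0,0],"roll":0,"jaw":0},{"travel":[0,0,0],"roll":0,"jaw":0}])

```text
clock: 17.35
tool_pos: [0.4702, 0.0821, 0.243]
orientation: [180.0, 0.2, 2.1]
force: [-5.1, 0.7, 1.8]
opening: 0.0003
gripper_force: 2.5
```

>>> apply_moves(targets=[{"travel":[1,0,0],"roll":0,"jaw":0},{"travel":[0,0,0],"roll":0,"jaw":0}])

```text
clock: 17.55
tool_pos: [0.4703, 0.0819, 0.2426]
orientation: [179.9, 0.3, 2.1]
force: [-7.8, 0.1, 2.0]
opening: 0.0008
gripper_force: 4.1
```

>>> apply_moves(targets=[{"travel":[1,0,0],"roll":0,"jaw":0},{"travel":[0,0,0],"roll":0,"jaw":0}])

```text
clock: 17.75
tool_pos: [0.4704, 0.0817, 0.2423]
orientation: [179.9, 0.4, 2.1]
force: [-11.6, 0.7, 3.1]
opening: 0.0002
gripper_force: 5.7
```

It's a hard stop with no movement at 11.6 N, so the handle is home. Backing away.

>>> apply_moves(targets=[{"travel":[-5,0,0],"roll":0,"jaw":0},{"travel":[-15,0,0],"roll":0,"jaw":0},{"travel":[-15,0,0],"roll":0,"jaw":0},{"travel":[0,0,-30],"roll":0,"jaw":0},{"travel":[0,0,-40],"roll":0,"jaw":0},{"travel":[0,0,-20],"roll":0,"jaw":0},{"travel":[0,0,0],"roll":0,"jaw":0},{"travel":[0,0,0],"roll":0,"jaw":0}])

```text
clock: 18.55
tool_pos: [0.4375, 0.0813, 0.3338]
orientation: [-179.9, -0.1, 2.2]
force: [0.2, -0.7, -0.4]
opening: 0.0006
gripper_force: 0.0
```

```bash
python3 - <<'E'
from h import *
im=ctrl.snapshot("side")[:,:,::-1]
cv2.imwrite("pics/s5.png",cv2.resize(im,(768,576),interpolation=2))
o=ctrl.get_obs();print(o["tool_pos"],o["force"])
E
```

```text
[0.4373 0.0811 0.3331] [-0.3082 -0.4701 -0.7883]
```

View pics/s5.png

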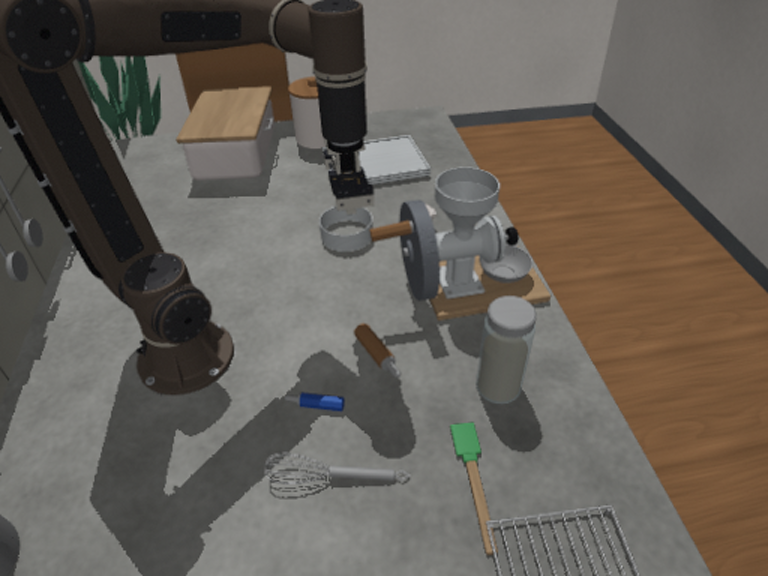

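The handle is in the wheel at (395,230), everything else is where it was, and the arm is clear.

```bash
python3 -c "
from plant import ctrl
print(ctrl.close_job())"
```

```text
the job is handed in; nothing more can be done
None
```

The small brown crank handle is in the flywheel bore with its collar against the wheel, released and handed in at about 18.6 s; the highest force I read while pressing was about 14 N, and nothing else on the counter appears to have moved.

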